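# Finish the running-bond model wall and release the shake table

## Task

The little brick wall on the shake table still lacks the right-hand brick of its top course. Lay the spare brick there, flat, in line with the course and close to its neighbour so that it bridges the joint below, and let go of it. Then press the red push button all the way down and release it to set the deck swinging, and wait until the deck has come to rest with the whole wall still standing in its bond; leave the tub of pins where it stands.

Things in the scene. Friction and masses are not known exactly. Their poses are not given: they have to be found in the camera images.
- shake_table: plywood board 230 x 280 mm, 19 mm high, fixed to the table, carrying the rods, the deck and the grey button housing; origin at the centre of its underside, x from the button towards the wall, y along the wall to the left as seen from the button, z up. It stands at a different place and yaw every time. Aluminium end blocks, 41 mm high, stand near its left and right ends; the grey button housing is 66 x 66 mm, its top 45 mm up, centred 70 mm from the board's centre towards -x.
- deck_mid (a point): middle of the cork top of the deck (86 x 172 mm, 49 mm above the table), on which the wall stands; axes as those of the shake table. The wall's middle plane is at its x = 0.
- deck (a joint): slide of the deck along the shake table's +y, in m: 0 = cocked against its spring and held by the catch (as it starts), 0.025 = where the spring brings it to rest. When the button is pressed more than about 5 mm the catch drops clear; the deck then swings at about 1.2 Hz and comes to rest in about 3 s. The catch holds it against light pushes.
- button (a joint): travel of the push button in m: 0 = up, 0.009 = fully down. Springs back by itself. Needs about 1.5 N at the start and 4 to 6 N fully down.
- button_top (a point): top centre of the red mushroom button (42 mm across, gently domed), about 71 mm above the table; it is pressed straight down. It lies 115 mm in front (towards -x of the shake table) of the wall's middle plane.
- brick_centre (a point): centre of the spare brick: terracotta colour, 37 mm (x) x 76 mm (y, long axis) x 32 mm high (z), with three holes through it from top to bottom, about 0.11 kg, lying flat on the table to the right of the shake table at any yaw within about 1.2 rad; a half turn makes no difference. Grasp it across its 37 mm sides.
- gap (a point): where the centre of the spare brick belongs: the empty right-hand place of the top (third) course, on the right half brick and the middle brick, 129 mm above the table; y is the direction of the brick's long axis. The point rides on the deck. At this place the brick stands 2 mm from its left-hand neighbour of the same height; its right side is open. Nothing stands higher.
- brick_low_left: wall brick 37 x 76 x 32 mm (x, y, z), origin at the centre of its underside, y along the wall; bottom course, left (39 mm along +y from deck_mid), standing loose on what is below it
- brick_low_right: wall brick 37 x 76 x 32 mm (x, y, z), origin at the centre of its underside, y along the wall; bottom course, right (39 mm along -y from deck_mid), standing loose on what is below it
- brick_mid: wall brick 37 x 76 x 32 mm (x, y, z), origin at the centre of its underside, y along the wall; second course, middle, over the joint of the bottom bricks, standing loose on what is below it
- half_left: half brick 37 x 37 x 32 mm, origin at the centre of its underside; second course, left end (58 mm along +y from deck_mid), standing loose on what is below it
- half_right: half brick 37 x 37 x 32 mm, origin at the centre of its underside; second course, right end (58 mm along -y from deck_mid), standing loose on what is below it
- brick_top_left: wall brick 37 x 76 x 32 mm (x, y, z), origin at the centre of its underside, y along the wall; top course, left (39 mm along +y from deck_mid); its top is 145 mm above the table, standing loose on what is below it
- spare_brick: the spare brick itself (see brick_centre); origin at the centre of its underside, 16 mm below that point
- pin_tub: clear round tub of map pins, 55 mm across, 30 mm high, standing loose near the spare brick; origin at the centre of its underside; a bystander
Things that resemble listed ones, but are neither listed nor needed, are in the scene too. What is shaped like the brick_mid but blue is not meant.

How it is judged:
On the way, in this order (a step that is already met when the one before it is completed fails the run):
1. the spare brick lies flat in the gap of the top course, in line, let go of, with the deck still cocked (x of brick_centre in the frame of gap between -0.01 and 0.01 m and y of brick_centre in the frame of gap between -0.01 and 0.01 m and z of brick_centre in the frame of gap between -0.006 and 0.006 m and angle between brick_centre's own z axis and vertical below 0.1 rad and angle between the y axis of brick_centre and the y axis of gap, either way round below 0.15 rad and contact force between the fingers and spare_brick below 0.1 N and value of joint deck below 0.004 m), for 0.3 s.
2. the button is pressed fully down (value of joint button above 0.008 m), for 0.05 s.
At the end, for the whole second after the job is handed in: Spare brick within 10 mm and 0.15 rad of its place in the top course, the six others within 10 mm of theirs on the deck, all level within 0.1 rad; button up again; deck at rest within 4 mm of its middle position; nothing held (x of brick_centre in the frame of gap between -0.01 and 0.01 m and y of brick_centre in the frame of gap between -0.01 and 0.01 m and z of brick_centre in the frame of gap between -0.006 and 0.006 m and angle between each of brick_centre, brick_low_left, brick_low_right, brick_mid, half_left, half_right, brick_top_left's own z axis and vertical below 0.1 rad and angle between the y axis of brick_centre and the y axis of gap, either way round below 0.15 rad and x of brick_low_left in the frame of deck_mid between -0.01 and 0.01 m and y of brick_low_left in the frame of deck_mid between 0.029 and 0.049 m and z of brick_low_left in the frame of deck_mid between -0.006 and 0.006 m and x of brick_low_right in the frame of deck_mid between -0.01 and 0.01 m and y of brick_low_right in the frame of deck_mid between -0.049 and -0.029 m and z of brick_low_right in the frame of deck_mid between -0.006 and 0.006 m and x of brick_mid in the frame of deck_mid between -0.01 and 0.01 m and y of brick_mid in the frame of deck_mid between -0.01 and 0.01 m and z of brick_mid in the frame of deck_mid between 0.026 and 0.038 m and x of half_left in the frame of deck_mid between -0.01 and 0.01 m and y of half_left in the frame of deck_mid between 0.0485 and 0.0685 m and z of half_left in the frame of deck_mid between 0.026 and 0.038 m and x of half_right in the frame of deck_mid between -0.01 and 0.01 m and y of half_right in the frame of deck_mid between -0.0685 and -0.0485 m and z of half_right in the frame of deck_mid between 0.026 and 0.038 m and x of brick_top_left in the frame of deck_mid between -0.01 and 0.01 m and y of brick_top_left in the frame of deck_mid between 0.029 and 0.049 m and z of brick_top_left in the frame of deck_mid between 0.058 and 0.07 m and contact force between the fingers and spare_brick below 0.1 N and value of joint button below 0.0015 m and value of joint deck between 0.021 and 0.029 m and velocity of joint deck between -0.01 and 0.01 m/s); the robot touches nothing.
It fails at once if the pin tub is moved more than 30 mm (distance of pin_tub from where it was at the start of the episode above 0.03 m).
It also fails if it takes over 45 s, if anything falls off the work surface, if the arm or the gripper's body presses on something with over 40 N, if the wrist force passes 120 N, or if a joint passes its speed limit or range.

## Robot

A 6-joint arm with a two-finger parallel gripper is mounted at the origin on a cart in front of the work surface, level with it; the furniture and walls round the work are solid. World frame = base frame: x ahead of the robot, y to its left, z up, the work surface at z = 0. Lengths are in m, angles in rad, forces in N, time in s.
With the tool pointing down it reaches from about 0.275 to 0.775 m from the base axis. Payload 14.6 kg.
Tool frame: the origin (TCP) lies at the very end of the fingers, on their centre line; the grasp point (between the pads) lies 19 mm behind it (bot.hold_point_z is the y of the grasp point in the tool frame, in m); y points along the fingers, z is the direction in which the jaws open and shut, and the axes are right-handed (so a half turn about y gives the same grasp; the last joint's range is limited). The gripper opens to 85 mm and grips with 20 to 120 N. Pads are 22 mm wide; open, the fingers measure 114 mm over their backs; the gripper's body (76 mm by 85 mm) begins 54 mm behind the grasp point. The pads swing forward as they close: fully open they stand 13 mm farther back than shut.
Start: joints at [-1.464, 0.263, -0.048, 1.259, 0, 1.415], TCP at [0.136, -0.507, 0.231] pointing down, gripper open.
Joint ranges: [-2.65, 2.65], [-0.89, 1.7], [-1.18, 1.37], [-2.13, 2.11], [-1.35, 1.29], [-3.14, 3.14]. Speed limits (rad/s): [1.89, 1.89, 2.57, 2.79, 3.14, 3.14].

## Interface

Orientations are given as a 3x3 rotation matrix whose columns are the frame's x, y, z axes.
In Python, from station import bot gives the robot as it stands.
- The arm moves only by the tool step_arm, never from a script. Its argument "series" is a list of rows, each an object with "xyz": the shift along the tool's x, y, z as a fraction of full scale, a list of three; "dr": the turn, a rotation vector about the tool's x, y, z as a fraction of full scale, a list of three; "hand": the opening, from -1 (shut) to 1 (fully open). In form: [{"xyz": [tx, ty, tz], "dr": [rx, ry, rz], "hand": hand}, ...]. A call has 1 to 20 rows; each row shifts and turns the pose as measured when the row begins, along the tool's axes as they then stand; what a row does not reach is not made up. Full scale, the value 1, is 0.02 m for a shift and 90 degrees for a turn. A row lasts 1/12 s, in which the tool goes at most 41.7 mm and 7.16 degrees, less where a joint would pass 70% of its speed; a pose out of reach is approached as far as the arm can. A call with a number of a shift or a turn outside -1 to 1 is refused whole. A call with a gripper value outside its range is refused whole. The fingers move at their own pace and stop on an object; the grip force is fixed at half the most. Time passes only in rows, so rows that do not move let the fingers close. It gives the time, the measured TCP pose, the force and the opening at its end, in the units of the state.
- bot.observe(): the state, without advancing time (a new reading comes with each control period).
- bot.get_image(name): name is "side" or "top" or "wrist"; returns the picture (480x640x3 uint8, red, green, blue); there is no depth.
- bot.camera_info(name): a dict with "K" (3x3 intrinsics, pixels), "origin" and "rotation" of the camera in the world; the wrist camera has in their place "mount" (4x4, takes a point from camera to tool coordinates, whose origin is the TCP and whose axes are the tool frame's). Camera axes: x right, y up, looking along -z (the intrinsics and any distortion apply to the point x, -y, -z); pixel columns grow to the right and rows downward; lengths in m; the calibration is good to about 2 mm. A picture is of the moment at which its call begins: read the wrist's pose just before it. camera_info takes no time and is no camera call.
- bot.close_job(): hands the job in, once; it reports no verdict.
The state is a dict: "clock": time; "joint_pos": joint angles; "qd": joint speeds; "joint_efforts": joint torques, N m; "ee_pos": TCP position; "eef_rot": TCP orientation; "wrist_force": force on the tool from outside, world axes, zero at the start; "moment": the same for the moment, N m; "grip_width": opening from 0.0 (shut) to 1.0 (fully open).
Only numpy, scipy, OpenCV 4.12 (cv2) and the standard library are available. Lean on these libraries where they do the work, as an engineer would, in place of code of your own. Each camera call takes 0.05 s, during which the arm holds its last target. There are 200 camera calls.

## Working session

There is one attempt and no reset: what is moved stays moved. The work goes in short steps, Python scripts to look and compute and a tool call to move; the robot and the scene stay as the last step left them, time stands still between calls to the robot, and variables do not carry over. Pictures are saved under pics/ and viewed, about 8 in all and at most 12, crops included, and the job is handed in when it is done.

Besides the shell and the picture viewer there is one more tool, called after ">>>" in YAML: its name, and indented under it one key for each argument. step_arm: Moves the arm, as the interface text tells. Shift numbers are shares of 0.02 m and turn numbers shares of 90 degrees, none past 1 either way. Its arguments: {"type":"object","properties":{"series":{"type":"array","items":{"type":"object","properties":{"xyz":{"type":"array","items":{"type":"number"}},"dr":{"type":"array","items":{"type":"number"}},"hand":{"type":"number"}}}}},"required":["series"]}

```bash
mkdir -p pics; ls; python3 - <<'E'
from station import bot
import cv2,numpy as np
np.set_printoptions(precision=4,suppress=True)
for n in ("side","top"):
    cv2.imwrite(f"pics/{n}0.png",bot.get_image(n)[:,:,::-1])
for n in ("side","top","wrist"): print(n,bot.camera_info(n))
s=bot.observe();print(s,bot.hold_point_z)
E
```

```text
pics
side {'K': array([[484.9026,   0.    , 322.8596],
       [  0.    , 484.9026, 230.0954],
       [  0.    ,   0.    ,   1.    ]]), 'origin': array([0.3232, 0.5588, 0.5005]), 'rotation': array([[-0.945 ,  0.1625, -0.2839],
       [-0.3271, -0.4502,  0.8309],
       [ 0.0072,  0.878 ,  0.4785]])}
top {'K': array([[474.7357,   0.    , 312.1742],
       [  0.    , 474.7357, 240.6683],
       [  0.    ,   0.    ,   1.    ]]), 'origin': array([ 0.3881, -0.1448,  0.9334]), 'rotation': array([[ 0.0048,  0.9793, -0.2021],
       [-1.    ,  0.0045, -0.002 ],
       [-0.001 ,  0.2021,  0.9794]])}
wrist {'K': array([[336.0199,   0.    , 318.0742],
       [  0.    , 336.0199, 245.6659],
       [  0.    ,   0.    ,   1.    ]]), 'mount': array([[-0.0012, -0.9657, -0.2598, -0.0651],
       [-0.0008,  0.2598, -0.9657, -0.142 ],
       [ 1.    , -0.0009, -0.0011,  0.0001],
       [ 0.    ,  0.    ,  0.    ,  1.    ]])}
{'clock': 0.1, 'joint_pos': array([-1.4643,  0.2635, -0.0489,  1.2594, -0.    ,  1.4155]), 'qd': array([-0.0008, -0.0013,  0.002 ,  0.0003,  0.0019, -0.0004]), 'joint_efforts': array([  0.0045, -63.8571,  38.5067,   0.01  ,  -0.0001,   0.    ]), 'ee_pos': array([ 0.1358, -0.5069,  0.2309]), 'eef_rot': array([[-0.9659, -0.0001,  0.2588],
       [-0.2588,  0.0009, -0.9659],
       [-0.0001, -1.    , -0.0009]]), 'wrist_force': array([ 0.4234, -0.0127,  0.1052]), 'moment': array([-0.0049, -0.0061,  0.0221]), 'grip_width': 1.0042628753553788} -0.0187
```

View pics/top0.png

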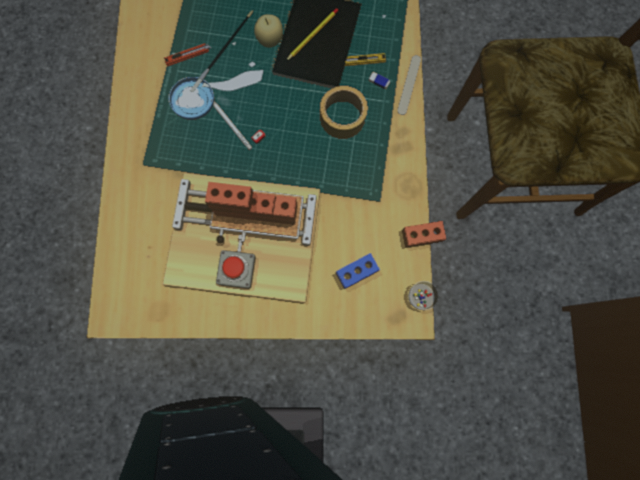

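View pics/side0.png

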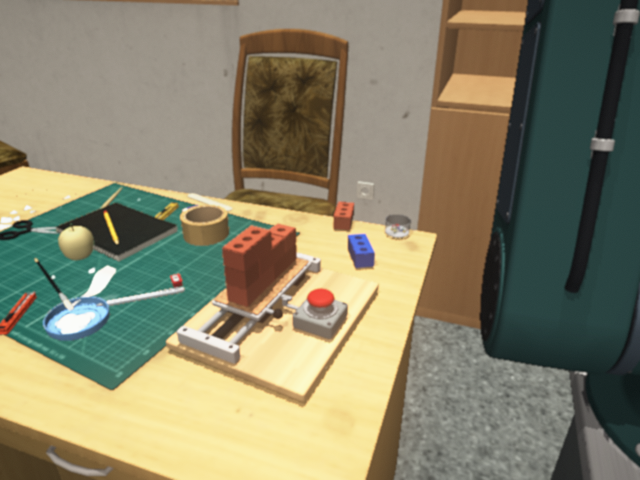

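Top view: a terracotta brick at about (424,234), a blue one at (357,271) and the tub at (420,297). The terracotta one is the spare; the blue one is the excluded look-alike. I'll confirm that in an enlarged crop.

```bash
cat > h.py <<'E'
import numpy as np,cv2
from station import bot
np.set_printoptions(precision=4,suppress=True)
def pix2z(n,uv,z,pose=None):
    c=bot.camera_info(n);K=c["K"]
    if n=="wrist":
        s=pose or bot.observe();T=np.eye(4);T[:3,:3]=s["eef_rot"];T[:3,3]=s["ee_pos"];M=T@c["mount"];R,o=M[:3,:3],M[:3,3]
    else: R,o=c["rotation"],c["origin"]
    uv=np.atleast_2d(np.array(uv,float))
    d=np.c_[uv,np.ones(len(uv))]@np.linalg.inv(K).T*[1,-1,-1]@R.T
    return o+d*((np.broadcast_to(z,len(uv))-o[2])/d[:,2])[:,None]
def tool(v): return bot.observe()["eef_rot"].T@np.array(v,float)
E
python3 - <<'E'
import cv2,numpy as np
a=cv2.imread("pics/top0.png")
l=cv2.resize(a[170:310,160:325],None,fx=4,fy=4,interpolation=2)[:560]
r=cv2.resize(a[215:315,325:455],None,fx=5,fy=5,interpolation=2)
cv2.imwrite("pics/c1.png",l);cv2.imwrite("pics/c2.png",r)
E
```

```text
(no output)
```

View pics/c1.png

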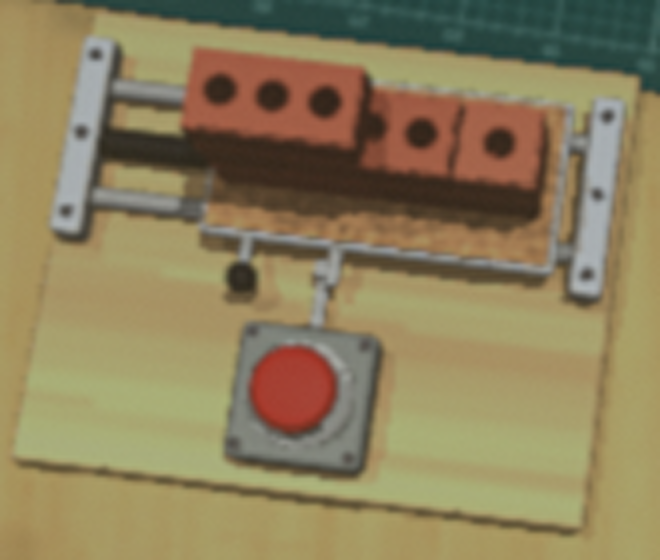

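View pics/c2.png

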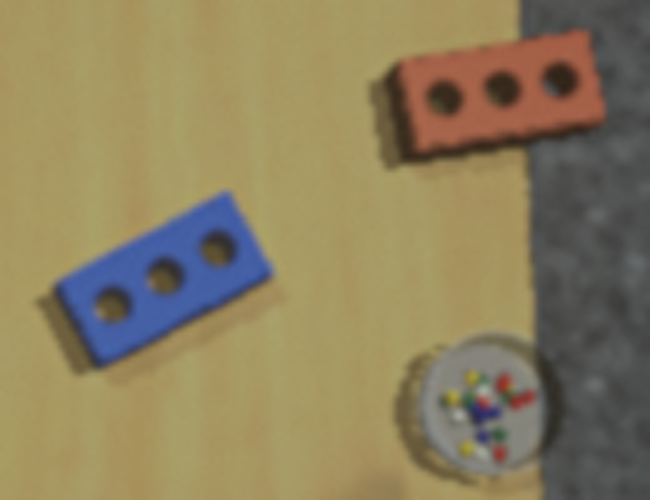

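Crop c2 confirms it: the terracotta brick has its top corners at (397,62), (590,30), (607,112) and (415,153), with three holes. The blue one is not meant. Crop c1: the top-left brick's holes are at (220,90), (272,96) and (325,102), the half_right hole at (500,143) and the button at (293,389).

```bash
python3 - <<'E'
from h import *
f=lambda p,o,k:(np.array(p,float)+.5)/k-.5+o
A=lambda p:f(p,[160,170],4); B=lambda p:f(p,[325,215],5)
br=pix2z("top",B([(444,97),(503,88),(560,79),(397,62),(590,30),(607,112),(415,153)]),.032)
print("brick holes\n",br[:3,:2],"corner mean",br[3:].mean(0)); d=br[0]-br[2];print("yaw hole",np.arctan2(d[1],d[0])-np.pi/2)
d=br[3]-br[4]+br[6]-br[5];print("yaw edge",np.arctan2(d[1],d[0])-np.pi/2)
w=pix2z("top",A([(220,90),(272,96),(325,102),(193,48),(370,68),(357,150),(183,130)]),.145)
print("TL holes\n",w[:3,:2],"corner mean",w[3:].mean(0)); d=w[0]-w[2];y1=np.arctan2(d[1],d[0])-np.pi/2
d=w[3]-w[4]+w[6]-w[5];print("yaws",y1,np.arctan2(d[1],d[0])-np.pi/2)
h=pix2z("top",A([(500,143),(421,133)]),.113);print("half_right,mid right hole",h[:,:2])
b=pix2z("top",A([(293,389)]),.069);print("button",b)
bd=pix2z("top",A([(15,460),(582,530),(640,75)]),.019);print("board",bd); d=bd[0]-bd[1];y=np.arctan2(d[1],d[0])-np.pi/2;print("yaw",y,(bd[0]+bd[2])/2)
print("tub",pix2z("top",B([(485,405)]),.015))
for n,wc in(("board ctr",(bd[0]+bd[2])/2),):
    ex=np.array([np.cos(y),np.sin(y)]);ey=np.array([-ex[1],ex[0]])
    for m,p in(("TL",w[1]),("half",h[0]),("but",b[0])): print(m,(p-wc)[:2]@ex,(p-wc)[:2]@ey)
E
```

```text
brick holes
 [[ 0.5883 -0.3397]
 [ 0.592  -0.3628]
 [ 0.5957 -0.3851]] corner mean [ 0.5915 -0.3625  0.032 ]
yaw hole 0.16118157955095525
yaw edge 0.19466675661543387
TL holes
 [[ 0.6359  0.0262]
 [ 0.6333  0.0036]
 [ 0.6307 -0.0195]] corner mean [0.632  0.0019 0.145 ]
yaws -0.11352586200707959 -0.11315950213165915
half_right,mid right hole [[ 0.6218 -0.0935]
 [ 0.6263 -0.058 ]]
button [[0.5166 0.0025 0.069 ]]
board [[ 0.4888  0.1439  0.019 ]
 [ 0.4565 -0.13    0.019 ]
 [ 0.6843 -0.1574  0.019 ]]
yaw -0.11736179556819182 [ 0.5866 -0.0068  0.019 ]
tub [[ 0.4704 -0.3545  0.015 ]]
TL 0.045175356701927724 0.015761635907826952
half 0.0450857402562425 -0.08196482270849502
but -0.07057128967020675 0.001022862266328091
```

>>> step_arm:
  series:
    - {"xyz": [0,0,0],"dr": [0,-0.079,0],"hand": 1}
    - {"xyz": [0,0,0],"dr": [0,-0.079,0],"hand": 1}
    - {"xyz": [0,0,0],"dr": [0,-0.079,0],"hand": 1}
    - {"xyz": [0,0,0],"dr": [0,-0.079,0],"hand": 1}
    - {"xyz": [0,0,0],"dr": [0,-0.079,0],"hand": 1}
    - {"xyz": [0,0,0],"dr": [0,-0.079,0],"hand": 1}
    - {"xyz": [0,0,0],"dr": [0,-0.079,0],"hand": 1}
    - {"xyz": [0,0,0],"dr": [0,-0.079,0],"hand": 1}
    - {"xyz": [0,0,0],"dr": [0,-0.079,0],"hand": 1}
    - {"xyz": [0,0,0],"dr": [0,-0.079,0],"hand": 1}
    - {"xyz": [0,0,0],"dr": [0,-0.079,0],"hand": 1}
    - {"xyz": [0,0,0],"dr": [0,-0.079,0],"hand": 1}

```text
clock: 1.1
ee_pos: [0.1356, -0.5047, 0.2274]
eef_rot: [[0.192, -0.001, 0.981], [-0.981, 0.009, 0.192], [-0.009, -1.0, 0.001]]
wrist_force: [1.1, -1.0, 0.1]
grip_width: 0.999
```

>>> step_arm:
  series:
    - {"xyz": [-0.11,0,1],"dr": [0,0,0],"hand": 1}
    - {"xyz": [-0.11,0,1],"dr": [0,0,0],"hand": 1}
    - {"xyz": [-0.11,0,1],"dr": [0,0,0],"hand": 1}
    - {"xyz": [-0.11,0,1],"dr": [0,0,0],"hand": 1}
    - {"xyz": [-0.11,0,1],"dr": [0,0,0],"hand": 1}
    - {"xyz": [-0.11,0,1],"dr": [0,0,0],"hand": 1}
    - {"xyz": [-0.11,0,1],"dr": [0,0,0],"hand": 1}
    - {"xyz": [-0.11,0,1],"dr": [0,0,0],"hand": 1}
    - {"xyz": [-0.11,0,1],"dr": [0,0,0],"hand": 1}
    - {"xyz": [-0.11,0,1],"dr": [0,0,0],"hand": 1}
    - {"xyz": [-0.11,0,1],"dr": [0,0,0],"hand": 1}
    - {"xyz": [-0.11,0,1],"dr": [0,0,0],"hand": 1}
    - {"xyz": [-0.11,0,1],"dr": [0,0,0],"hand": 1}
    - {"xyz": [-0.11,0,1],"dr": [0,0,0],"hand": 1}
    - {"xyz": [-0.11,0,1],"dr": [0,0,0],"hand": 1}
    - {"xyz": [-0.11,0,1],"dr": [0,0,0],"hand": 1}
    - {"xyz": [-0.11,0,1],"dr": [0,0,0],"hand": 1}
    - {"xyz": [-0.11,0,1],"dr": [0,0,0],"hand": 1}
    - {"xyz": [-0.11,0,1],"dr": [0,0,0],"hand": 1}
    - {"xyz": [-0.11,0,1],"dr": [0,0,0],"hand": 1}

```text
clock: 2.77
ee_pos: [0.5323, -0.3729, 0.2215]
eef_rot: [[0.198, -0.008, 0.98], [-0.98, 0.019, 0.198], [-0.021, -1.0, -0.004]]
wrist_force: [0.2, -0.2, 0.1]
grip_width: 1.005
```

```bash
python3 - <<'E'
from h import *
s=bot.observe();print(s["ee_pos"],s["eef_rot"],s["joint_pos"],s["clock"])
print(tool(np.array([.592,-.3626,.15])-s["ee_pos"])/.02)
E
```

```text
[ 0.5323 -0.3729  0.2215] [[ 0.1981 -0.008   0.9802]
 [-0.98    0.0195  0.1982]
 [-0.0207 -0.9998 -0.004 ]] [-0.7403  0.5027  0.3048  1.3919  0.009   0.631 ] 2.7667
[0.1611 3.5591 3.0394]
```

>>> step_arm:
  series:
    - {"xyz": [0.04,0.9,0.76],"dr": [0.003,0,-0.0134],"hand": 1}
    - {"xyz": [0.04,0.9,0.76],"dr": [0,0,0],"hand": 1}
    - {"xyz": [0.04,0.9,0.76],"dr": [0,0,0],"hand": 1}
    - {"xyz": [0.04,0.9,0.76],"dr": [0,0,0],"hand": 1}
    - {"xyz": [0,0,0],"dr": [0,0,0],"hand": 1}

```text
clock: 3.18
ee_pos: [0.5986, -0.3609, 0.1449]
eef_rot: [[0.201, 0.001, 0.98], [-0.98, -0.0, 0.201], [0.001, -1.0, 0.001]]
wrist_force: [0.4, -0.4, -0.4]
grip_width: 1.004
```

```bash
python3 - <<'E'
from h import *
s=bot.observe();print(s["ee_pos"],s["eef_rot"],s["clock"])
cv2.imwrite("pics/w1.png",bot.get_image("wrist")[:,:,::-1])
E
```

```text
[ 0.5986 -0.3609  0.1449] [[ 0.2012  0.0009  0.9795]
 [-0.9795 -0.0003  0.2012]
 [ 0.0005 -1.      0.0008]] 3.1833
```

View pics/w1.png

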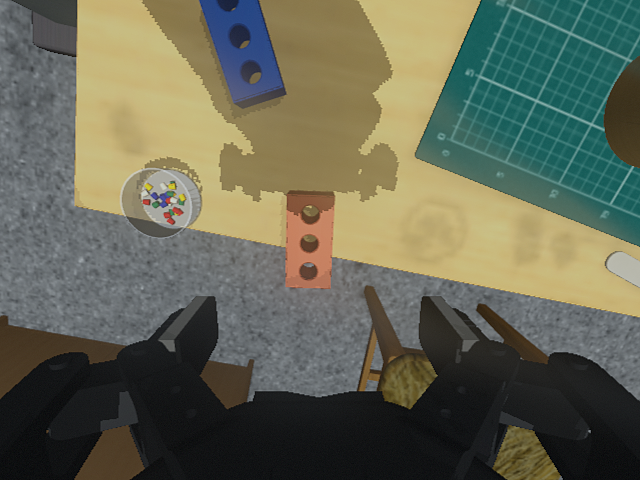

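Wrist view: the spare brick's top face spans about (287,208)–(331,288), with the middle hole at (309,243). The tub is well clear at (160,202).

```bash
python3 - <<'E'
from h import *
s=bot.observe()
p=pix2z("wrist",[(310,214),(309.5,243),(308.5,271),(287,208),(334,208),(331,288),(287,288)],.032)
print(p[:,:2],p[3:].mean(0))
d=p[0]-p[2];print(np.arctan2(d[1],d[0])-np.pi/2)
d=p[3]-p[6]+p[4]-p[5];print(np.arctan2(d[1],d[0])-np.pi/2)
print("toolyaw",np.arctan2(s["eef_rot"][1,2],s["eef_rot"][0,2]))
c=p[1]; print(tool([c[0]-s["ee_pos"][0],c[1]-s["ee_pos"][1],-.0])/.02)
E
```

```text
[[ 0.5871 -0.3417]
 [ 0.5913 -0.3645]
 [ 0.5951 -0.3876]
 [ 0.5689 -0.3407]
 [ 0.6043 -0.3334]
 [ 0.616  -0.3983]
 [ 0.5807 -0.4055]] [ 0.5925 -0.3695  0.032 ]
0.17127092368945807
0.17905506831367868
toolyaw 0.20243564247289017
[ 0.0874 -0.0003 -0.3531]
```

>>> step_arm:
  series:
    - {"xyz": [0.09,0,-0.35],"dr": [0,0.019,0],"hand": 1}
    - {"xyz": [0,1,0],"dr": [0,0,0],"hand": 1}
    - {"xyz": [0,1,0],"dr": [0,0,0],"hand": 1}
    - {"xyz": [0,1,0],"dr": [0,0,0],"hand": 1}
    - {"xyz": [0,1,0],"dr": [0,0,0],"hand": 1}
    - {"xyz": [0,0.5,0],"dr": [0,0,0],"hand": 1}
    - {"xyz": [0,0,0],"dr": [0,0,0],"hand": 1}

```text
clock: 3.82
ee_pos: [0.5868, -0.3699, 0.0617]
eef_rot: [[0.157, 0.007, 0.988], [-0.988, -0.007, 0.157], [0.009, -1.0, 0.006]]
wrist_force: [-0.5, 0.3, 0.2]
grip_width: 1.002
```

```bash
python3 - <<'E'
from h import *
s=bot.observe();print(s["ee_pos"],s["eef_rot"],s["clock"])
print(np.arctan2(s["eef_rot"][1,2],s["eef_rot"][0,2]),tool(np.array([.5917,-.364,.004])-s["ee_pos"])/.02)
E
```

```text
[ 0.5868 -0.3699  0.0617] [[ 0.1572  0.0073  0.9875]
 [-0.9875 -0.0075  0.1573]
 [ 0.0085 -0.9999  0.006 ]] 3.8167
0.15791835451792602 [-0.2768  2.8856  0.2708]
```

>>> step_arm:
  series:
    - {"xyz": [-0.28,0,0.27],"dr": [-0.004,-0.009,0.005],"hand": 1}
    - {"xyz": [0,0.4,0],"dr": [0,0,0],"hand": 1}
    - {"xyz": [0,0.5,0],"dr": [0,0,0],"hand": 1}
    - {"xyz": [0,0.5,0],"dr": [0,0,0],"hand": 1}
    - {"xyz": [0,0.4,0],"dr": [0,0,0],"hand": 1}
    - {"xyz": [0,0.3,0],"dr": [0,0,0],"hand": 1}
    - {"xyz": [0,0,0],"dr": [0,0,0],"hand": 1}

```text
clock: 4.4
ee_pos: [0.5923, -0.3649, 0.0207]
eef_rot: [[0.17, 0.003, 0.985], [-0.985, -0.004, 0.17], [0.004, -1.0, 0.003]]
wrist_force: [0.7, -0.4, -0.1]
grip_width: 1.0
```

```bash
python3 - <<'E'
from h import *
s=bot.observe();print(s["ee_pos"],s["eef_rot"],s["clock"])
print(np.arctan2(s["eef_rot"][1,2],s["eef_rot"][0,2]),tool(np.array([.5917,-.364,.004])-s["ee_pos"])/.02)
E
```

```text
[ 0.5923 -0.3649  0.0207] [[ 0.1702  0.0034  0.9854]
 [-0.9854 -0.0037  0.1702]
 [ 0.0043 -1.      0.0027]] 4.4
0.17105490699550271 [-0.0551  0.8344 -0.026 ]
```

>>> step_arm:
  series:
    - {"xyz": [-0.05,0.4,-0.03],"dr": [-0.002,0,0.003],"hand": 1}
    - {"xyz": [0,0.4,0],"dr": [0,0,0],"hand": 1}
    - {"xyz": [0,0,0],"dr": [0,0,0],"hand": 1}
    - {"xyz": [0,0,0],"dr": [0,0,0],"hand": -1}
    - {"xyz": [0,0,0],"dr": [0,0,0],"hand": -1}
    - {"xyz": [0,0,0],"dr": [0,0,0],"hand": -1}
    - {"xyz": [0,0,0],"dr": [0,0,0],"hand": -1}
    - {"xyz": [0,0,0],"dr": [0,0,0],"hand": -1}
    - {"xyz": [0,0,0],"dr": [0,0,0],"hand": -1}
    - {"xyz": [0,0,0],"dr": [0,0,0],"hand": -1}
    - {"xyz": [0,0,0],"dr": [0,0,0],"hand": -1}
    - {"xyz": [0,0,0],"dr": [0,0,0],"hand": -1}

```text
clock: 5.4
ee_pos: [0.5919, -0.3643, 0.0038]
eef_rot: [[0.17, -0.0, 0.985], [-0.985, 0.0, 0.17], [-0.0, -1.0, -0.0]]
wrist_force: [0.3, -0.5, -0.5]
grip_width: 0.424
```

>>> step_arm:
  series:
    - {"xyz": [0,-0.3,0],"dr": [0,0,0],"hand": -1}
    - {"xyz": [0,-0.7,0],"dr": [0,0,0],"hand": -1}
    - {"xyz": [0,-1,0],"dr": [0,0,0],"hand": -1}
    - {"xyz": [0,-1,0],"dr": [0,0,0],"hand": -1}
    - {"xyz": [0,-1,0],"dr": [0,0,0],"hand": -1}
    - {"xyz": [0,-1,0],"dr": [0,0,0],"hand": -1}
    - {"xyz": [0,-1,0],"dr": [0,0,0],"hand": -1}
    - {"xyz": [0,-1,0],"dr": [0,0,0],"hand": -1}
    - {"xyz": [0,-1,0],"dr": [0,0,0],"hand": -1}
    - {"xyz": [0,-0.7,0],"dr": [0,0,0],"hand": -1}
    - {"xyz": [0,-0.3,0],"dr": [0,0,0],"hand": -1}
    - {"xyz": [0,0,0],"dr": [0,0,0],"hand": -1}

```text
clock: 6.4
ee_pos: [0.5905, -0.3632, 0.1958]
eef_rot: [[0.17, -0.001, 0.985], [-0.985, 0.001, 0.17], [-0.001, -1.0, -0.001]]
wrist_force: [-0.7, 0.1, -0.9]
grip_width: 0.427
```

```bash
python3 - <<'E'
from h import *
s=bot.observe();print(s["ee_pos"],s["eef_rot"],s["clock"],s["wrist_force"],s["grip_width"])
print(tool(np.array([.6237,-.0745,.2])-s["ee_pos"])/.02)
E
```

```text
[ 0.5905 -0.3632  0.1958] [[ 0.1702 -0.0013  0.9854]
 [-0.9854  0.0011  0.1702]
 [-0.0013 -1.     -0.0011]] 6.4 [-0.6731  0.0648 -0.9374] 0.4274271746971419
[-13.9419  -0.1947   4.0912]
```

>>> step_arm:
  series:
    - {"xyz": [0,-0.1,0],"dr": [0,0.045,0],"hand": -1}
    - {"xyz": [0,-0.1,0],"dr": [0,0.045,0],"hand": -1}
    - {"xyz": [0,-0.1,0],"dr": [0,0.045,0],"hand": -1}
    - {"xyz": [0,0,0],"dr": [0,0.045,0],"hand": -1}
    - {"xyz": [-0.5,0,0],"dr": [0,0,0],"hand": -1}
    - {"xyz": [-1,0,0],"dr": [0,0,0],"hand": -1}
    - {"xyz": [-1,0,0],"dr": [0,0,0],"hand": -1}
    - {"xyz": [-1,0,0],"dr": [0,0,0],"hand": -1}
    - {"xyz": [-1,0,0],"dr": [0,0,0],"hand": -1}
    - {"xyz": [-1,0,0],"dr": [0,0,0],"hand": -1}
    - {"xyz": [-1,0,0],"dr": [0,0,0],"hand": -1}
    - {"xyz": [-1,0,0],"dr": [0,0,0],"hand": -1}
    - {"xyz": [-1,0,0],"dr": [0,0,0],"hand": -1}
    - {"xyz": [-1,0,0],"dr": [0,0,0],"hand": -1}
    - {"xyz": [-1,0,0],"dr": [0,0,0],"hand": -1}
    - {"xyz": [-1,0,0],"dr": [0,0,0],"hand": -1}
    - {"xyz": [-0.7,0,0],"dr": [0,0,0],"hand": -1}
    - {"xyz": [-0.3,0,0],"dr": [0,0,0],"hand": -1}
    - {"xyz": [0,0,0],"dr": [0,0,0],"hand": -1}

```text
clock: 7.98
ee_pos: [0.6126, -0.0923, 0.1887]
eef_rot: [[-0.089, -0.018, 0.996], [-0.996, 0.011, -0.089], [-0.01, -1.0, -0.019]]
wrist_force: [0.6, -0.6, -1.2]
grip_width: 0.423
```

```bash
python3 - <<'E'
from h import *
s=bot.observe();print(s["ee_pos"],s["eef_rot"],s["clock"],s["wrist_force"],s["grip_width"])
print(np.arctan2(s["eef_rot"][1,2],s["eef_rot"][0,2]),tool(np.array([.6237,-.0745,.17])-s["ee_pos"])/.02)
E
```

```text
[ 0.6126 -0.0923  0.1887] [[-0.0893 -0.0176  0.9958]
 [-0.996   0.0113 -0.0891]
 [-0.0097 -0.9998 -0.0186]] 7.9833 [ 0.5632 -0.5871 -1.1634] 0.42328239319852917
-0.08925500512654226 [-0.9277  0.9355  0.4918]
```

>>> step_arm:
  series:
    - {"xyz": [-0.4,0,0.25],"dr": [0.012,0.0165,-0.006],"hand": -1}
    - {"xyz": [-0.3,0.1,0.15],"dr": [0,0,0],"hand": -1}
    - {"xyz": [-0.2,0,0.1],"dr": [0,0,0],"hand": -1}
    - {"xyz": [0,0,0],"dr": [0,0,0],"hand": -1}
    - {"xyz": [0,0,0],"dr": [0,0,0],"hand": -1}

```text
clock: 8.4
ee_pos: [0.6244, -0.0768, 0.1854]
eef_rot: [[-0.113, -0.002, 0.994], [-0.994, -0.0, -0.113], [0.001, -1.0, -0.002]]
wrist_force: [-0.7, -0.1, -1.0]
grip_width: 0.425
```

```bash
python3 - <<'E'
from h import *
s=bot.observe();print(s["ee_pos"],s["eef_rot"],s["clock"],s["wrist_force"],s["grip_width"])
print(np.arctan2(s["eef_rot"][1,2],s["eef_rot"][0,2]),tool(np.array([.6237,-.0745,.17])-s["ee_pos"])/.02)
im=bot.get_image("wrist")[:,:,::-1];cv2.imwrite("pics/w2.png",im)
E
```

```text
[ 0.6244 -0.0768  0.1854] [[-0.1128 -0.0018  0.9936]
 [-0.9936 -0.0003 -0.1128]
 [ 0.0005 -1.     -0.0018]] 8.4 [-0.726  -0.0734 -0.9685] 0.42525574951088263
-0.11304025817374523 [-0.1087  0.7703 -0.048 ]
```

View pics/w2.png

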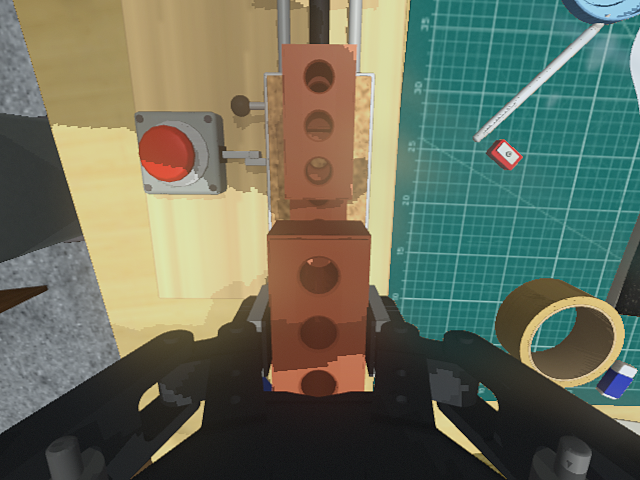

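Wrist view: the held brick's top edge is at row 237, columns 267–371, with holes at (319,275), (318.5,332) and (319,384). The top-left brick's holes are at (319,76), (319,125) and (319,170), and its right edge is at row 198.

```bash
python3 - <<'E'
from h import *
s=bot.observe()
h=pix2z("wrist",[(319,275),(318.5,332),(319,384),(268,237),(371,237)],.2136)
w=pix2z("wrist",[(319,76),(319,125.5),(319,170.5),(287,198),(351,198),(283,44),(357,44)],.145)
R=s["eef_rot"]
print("held tool",(h-s["ee_pos"])@R*1000); print("TL tool",(w-s["ee_pos"])@R*1000); print(w[1])
E
```

```text
held tool [[-23.6693 -28.2507   0.0532]
 [ -0.8973 -28.2386  -0.0926]
 [ 21.9226 -28.2272   0.1383]
 [-37.6703 -28.226  -17.7301]
 [-37.7298 -28.2904  18.1203]]
TL tool [[-103.0049   40.3083    0.0658]
 [ -79.8808   40.3202    0.109 ]
 [ -57.3541   40.3318    0.151 ]
 [ -42.7911   40.3704  -17.1445]
 [ -42.8399   40.3082   17.4938]
 [-117.1019   40.3323  -17.3738]
 [-117.1215   40.268    18.4125]]
[0.6335 0.0025 0.145 ]
```

>>> step_arm:
  series:
    - {"xyz": [-0.05,0.3,0],"dr": [0.001,0,0],"hand": -1}
    - {"xyz": [0,0.5,0],"dr": [0,0,0],"hand": -1}
    - {"xyz": [0,0.5,0],"dr": [0,0,0],"hand": -1}
    - {"xyz": [0,0.4,0],"dr": [0,0,0],"hand": -1}
    - {"xyz": [0,0.3,0],"dr": [0,0,0],"hand": -1}
    - {"xyz": [0,0,0],"dr": [0,0,0],"hand": -1}
    - {"xyz": [0,0,0],"dr": [0,0,0],"hand": -1}

```text
clock: 9.03
ee_pos: [0.6235, -0.0777, 0.14]
eef_rot: [[-0.114, -0.002, 0.993], [-0.993, -0.0, -0.114], [0.0, -1.0, -0.002]]
wrist_force: [0.3, 0.6, -1.7]
grip_width: 0.424
```

```bash
python3 - <<'E'
from h import *
s=bot.observe();print(s["ee_pos"],s["eef_rot"],s["clock"],s["wrist_force"],s["grip_width"])
print(np.arctan2(s["eef_rot"][1,2],s["eef_rot"][0,2]),tool(np.array([.6243,-.0755,.1185])-s["ee_pos"])/.02)
E
```

```text
[ 0.6235 -0.0777  0.14  ] [[-0.1142 -0.0023  0.9935]
 [-0.9935 -0.0001 -0.1142]
 [ 0.0003 -1.     -0.0023]] 9.0333 [ 0.3435  0.6378 -1.731 ] 0.4243930711335885
-0.11445419175912795 [-0.1145  1.0761  0.0279]
```

>>> step_arm:
  series:
    - {"xyz": [-0.09,0.2,0.03],"dr": [0.001,0,0],"hand": -1}
    - {"xyz": [0,0.3,0],"dr": [0,0,0],"hand": -1}
    - {"xyz": [0,0.3,0],"dr": [0,0,0],"hand": -1}
    - {"xyz": [0,0.1,0],"dr": [0,0,0],"hand": -1}
    - {"xyz": [0,0,0],"dr": [0,0,0],"hand": -1}
    - {"xyz": [0,0,0],"dr": [0,0,0],"hand": -1}

```text
clock: 9.53
ee_pos: [0.6248, -0.0759, 0.1207]
eef_rot: [[-0.114, 0.001, 0.993], [-0.993, -0.001, -0.114], [0.0, -1.0, 0.001]]
wrist_force: [-0.3, 0.4, -1.4]
grip_width: 0.422
```

```bash
python3 - <<'E'
from h import *
s=bot.observe();print(s["ee_pos"],s["eef_rot"][2],s["clock"],s["wrist_force"],s["grip_width"])
print(np.arctan2(s["eef_rot"][1,2],s["eef_rot"][0,2]),tool(np.array([.6243,-.0755,.117])-s["ee_pos"])/.02)
E
```

```text
[ 0.6248 -0.0759  0.1207] [ 0.0005 -1.      0.0006] 9.5333 [-0.2591  0.3728 -1.3841] 0.4224661838017226
-0.11426898158864747 [-0.0145  0.1861 -0.0289]
```

>>> step_arm:
  series:
    - {"xyz": [0,0.1,0],"dr": [0,0,0],"hand": -1}
    - {"xyz": [0,0.1,0],"dr": [0,0,0],"hand": -1}
    - {"xyz": [0,0,0],"dr": [0,0,0],"hand": -1}

```text
clock: 9.78
ee_pos: [0.6251, -0.0759, 0.1168]
eef_rot: [[-0.114, 0.001, 0.993], [-0.993, -0.001, -0.114], [0.001, -1.0, 0.001]]
wrist_force: [0.5, -0.4, -1.6]
grip_width: 0.422
```

>>> step_arm:
  series:
    - {"xyz": [0,0.05,0],"dr": [0,0,0],"hand": -1}
    - {"xyz": [0,0,0],"dr": [0,0,0],"hand": -1}

```text
clock: 9.95
ee_pos: [0.6253, -0.076, 0.1163]
eef_rot: [[-0.114, 0.002, 0.993], [-0.993, -0.001, -0.114], [0.001, -1.0, 0.002]]
wrist_force: [1.1, -0.3, -0.9]
grip_width: 0.423
```

```bash
python3 - <<'E'
from h import *
s=bot.observe();print(s["ee_pos"],s["wrist_force"],s["moment"])
im=np.ascontiguousarray(bot.get_image("side")[:,:,::-1]);c=cv2.resize(im[200:330,190:350],None,fx=4,fy=4,interpolation=2)
w=cv2.resize(bot.get_image("wrist")[:,:,::-1][20:400,200:450],None,fx=520/380,fy=520/380)
cv2.imwrite("pics/s3.png",np.hstack([c[:,60:500],np.ascontiguousarray(w)]) )
E
```

```text
[ 0.6253 -0.076   0.1163] [ 1.0637 -0.2724 -0.9132] [ 0.015   0.0094 -0.0242]
```

View pics/s3.png

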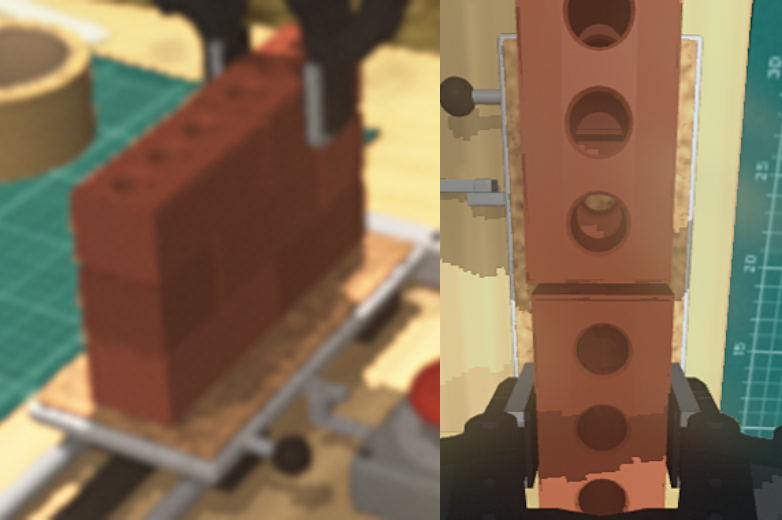

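Wrist crop: the brick sits in line, about 1 mm sideways off, with a gap of about 2 mm to its neighbour. Side crop: its top is flush. Releasing.

>>> step_arm:
  series:
    - {"xyz": [0,0,0],"dr": [0,0,0],"hand": 0.3}
    - {"xyz": [0,0,0],"dr": [0,0,0],"hand": 0.3}
    - {"xyz": [0,0,0],"dr": [0,0,0],"hand": 0.3}
    - {"xyz": [0,0,0],"dr": [0,0,0],"hand": 0.3}
    - {"xyz": [0,-0.2,0],"dr": [0,0,0],"hand": 0.3}
    - {"xyz": [0,-0.5,0],"dr": [0,0,0],"hand": 0.3}
    - {"xyz": [0,-0.8,0],"dr": [0,0,0],"hand": 0.3}
    - {"xyz": [0,-0.8,0],"dr": [0,0,0],"hand": 0.3}
    - {"xyz": [0,-0.8,0],"dr": [0,0,0],"hand": 0.3}
    - {"xyz": [0,-0.5,0],"dr": [0,0,0],"hand": 0.3}
    - {"xyz": [0,0,0],"dr": [0,0,0],"hand": 0.3}

```text
clock: 10.97
ee_pos: [0.6249, -0.0759, 0.1952]
eef_rot: [[-0.114, 0.003, 0.993], [-0.993, -0.001, -0.114], [0.001, -1.0, 0.003]]
wrist_force: [0.8, 0.0, -0.8]
grip_width: 0.649
```

```bash
python3 - <<'E'
from h import *
s=bot.observe();print(s["ee_pos"],s["eef_rot"],s["clock"],s["wrist_force"],s["grip_width"])
im=bot.get_image("wrist")[:,:,::-1];cv2.imwrite("pics/w4.png",im)
t=bot.get_image("top")[:,:,::-1];cv2.imwrite("pics/t4.png",t)
print(tool(np.array([.5166,.0025,.13])-s["ee_pos"])/.02)
E
```

```text
[ 0.6249 -0.0759  0.1952] [[-0.114   0.0026  0.9935]
 [-0.9935 -0.0011 -0.114 ]
 [ 0.0008 -1.      0.0027]] 10.9667 [ 0.8434  0.0455 -0.8375] 0.6488170002246055
[-3.2771  3.2557 -5.8293]
```

View pics/w4.png

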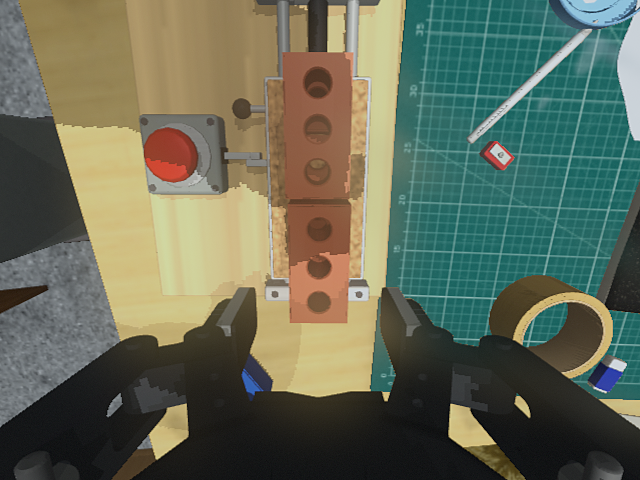

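```bash
python3 - <<'E'
from h import *
s=bot.observe()
print("button",pix2z("wrist",[(171,155)],.068),"housing",pix2z("wrist",[(140,116),(222,115),(227,193),(148,195)],.045).mean(0))
p=pix2z("wrist",[(317,82),(317,128),(317,171),(319,229),(318.5,266),(318.5,301)],.145);R=s["eef_rot"];print((p-s["ee_pos"])@R*1000)
E
```

```text
button [[0.5195 0.0019 0.068 ]] housing [0.5207 0.001  0.045 ]
[[-101.7869   48.0994   -0.9506]
 [ -79.2425   48.1098   -0.9435]
 [ -56.7474   48.1201   -0.9363]
 [ -23.9777   48.1361    0.2305]
 [  -1.4502   48.1462   -0.0252]
 [  21.1487   48.1566    0.0083]]
```

>>> step_arm:
  series:
    - {"xyz": [-0.2,0,-0.4],"dr": [0,0,0],"hand": -1}
    - {"xyz": [-0.5,0,-0.9],"dr": [0,0,0],"hand": -1}
    - {"xyz": [-0.5,0,-0.9],"dr": [0,0,0],"hand": -1}
    - {"xyz": [-0.5,0,-0.9],"dr": [0,0,0],"hand": -1}
    - {"xyz": [-0.5,0,-0.9],"dr": [0,0,0],"hand": -1}
    - {"xyz": [-0.5,0,-0.9],"dr": [0,0,0],"hand": -1}
    - {"xyz": [-0.3,0,-0.4],"dr": [0,0,0],"hand": -1}
    - {"xyz": [0,0,0],"dr": [0,0,0],"hand": -1}
    - {"xyz": [0,0,0],"dr": [0,0,0],"hand": -1}

```text
clock: 11.82
ee_pos: [0.5149, 0.0009, 0.1863]
eef_rot: [[-0.114, -0.01, 0.993], [-0.993, 0.001, -0.114], [-0.0, -1.0, -0.01]]
wrist_force: [0.2, -0.8, 0.6]
grip_width: -0.002
```

```bash
python3 - <<'E'
from h import *
s=bot.observe();print(s["ee_pos"],s["eef_rot"],s["clock"],s["grip_width"])
print(tool(np.array([.5175,.0025,.09])-s["ee_pos"])/.02)
E
```

```text
[0.5149 0.0009 0.1863] [[-0.1144 -0.0096  0.9934]
 [-0.9934  0.0015 -0.1144]
 [-0.0004 -1.     -0.0097]] 11.8167 -0.0015148772234814774
[-0.092   4.8135  0.1679]
```

>>> step_arm:
  series:
    - {"xyz": [-0.06,0.3,0.17],"dr": [0.006,0,0],"hand": -1}
    - {"xyz": [0,0.8,0],"dr": [0,0,0],"hand": -1}
    - {"xyz": [0,0.9,0],"dr": [0,0,0],"hand": -1}
    - {"xyz": [0,0.9,0],"dr": [0,0,0],"hand": -1}
    - {"xyz": [0,0.8,0],"dr": [0,0,0],"hand": -1}
    - {"xyz": [0,0.4,0],"dr": [0,0,0],"hand": -1}
    - {"xyz": [0,0,0],"dr": [0,0,0],"hand": -1}
    - {"xyz": [0,0,0],"dr": [0,0,0],"hand": -1}

```text
clock: 12.48
ee_pos: [0.5249, -0.0021, 0.0999]
eef_rot: [[-0.117, 0.003, 0.993], [-0.993, -0.001, -0.117], [0.0, -1.0, 0.003]]
wrist_force: [1.0, 0.5, 0.9]
grip_width: 0.0
```

>>> step_arm:
  series:
    - {"xyz": [-0.16,0.2,-0.33],"dr": [-0.001,0,0],"hand": -1}
    - {"xyz": [0,0.3,0],"dr": [0,0,0],"hand": -1}
    - {"xyz": [0,0.3,0],"dr": [0,0,0],"hand": -1}
    - {"xyz": [0,0,0],"dr": [0,0,0],"hand": -1}
    - {"xyz": [0,0,0],"dr": [0,0,0],"hand": -1}

```text
clock: 12.9
ee_pos: [0.52, 0.0018, 0.0846]
eef_rot: [[-0.117, 0.005, 0.993], [-0.993, -0.001, -0.117], [0.001, -1.0, 0.005]]
wrist_force: [0.9, -0.2, 0.1]
grip_width: 0.0
```

>>> step_arm:
  series:
    - {"xyz": [0,0.2,-0.05],"dr": [0,0,0],"hand": -1}
    - {"xyz": [0,0.25,0],"dr": [0,0,0],"hand": -1}
    - {"xyz": [0,0.25,0],"dr": [0,0,0],"hand": -1}
    - {"xyz": [0,0.1,0],"dr": [0,0,0],"hand": -1}
    - {"xyz": [0,0,0],"dr": [0,0,0],"hand": -1}

```text
clock: 13.32
ee_pos: [0.5198, 0.0018, 0.0678]
eef_rot: [[-0.117, 0.007, 0.993], [-0.993, -0.001, -0.117], [0.001, -1.0, 0.007]]
wrist_force: [-0.8, -0.2, 3.0]
grip_width: 0.002
```

>>> step_arm:
  series:
    - {"xyz": [0,0.2,0],"dr": [0,0,0],"hand": -1}
    - {"xyz": [0,0.2,0],"dr": [0,0,0],"hand": -1}
    - {"xyz": [0,0.1,0],"dr": [0,0,0],"hand": -1}

```text
clock: 13.57
ee_pos: [0.5206, 0.0017, 0.0615]
eef_rot: [[-0.117, 0.011, 0.993], [-0.993, -0.002, -0.117], [0.001, -1.0, 0.011]]
wrist_force: [-24.8, 3.4, 70.7]
grip_width: 0.0
```

>>> step_arm:
  series:
    - {"xyz": [0,-0.2,0],"dr": [0,0,0],"hand": -1}
    - {"xyz": [0,-0.4,0],"dr": [0,0,0],"hand": -1}
    - {"xyz": [0,-0.7,0],"dr": [0,0,0],"hand": -1}
    - {"xyz": [0,-0.8,0],"dr": [0,0,0],"hand": -1}
    - {"xyz": [0,-0.8,0],"dr": [0,0,0],"hand": -1}
    - {"xyz": [0,-0.8,0],"dr": [0,0,0],"hand": -1}
    - {"xyz": [0,-0.8,0],"dr": [0,0,0],"hand": -1}
    - {"xyz": [0,-0.8,0],"dr": [0,0,0],"hand": -1}
    - {"xyz": [0,-0.5,0],"dr": [0,0,0],"hand": -1}
    - {"xyz": [0,0,0],"dr": [0,0,0],"hand": -1}
    - {"xyz": [0,0,0],"dr": [0,0,0],"hand": -1}
    - {"xyz": [0,0,0],"dr": [0,0,0],"hand": -1}
    - {"xyz": [0,0,0],"dr": [0,0,0],"hand": -1}
    - {"xyz": [0,0,0],"dr": [0,0,0],"hand": -1}
    - {"xyz": [0,0,0],"dr": [0,0,0],"hand": -1}
    - {"xyz": [0,0,0],"dr": [0,0,0],"hand": -1}
    - {"xyz": [0,0,0],"dr": [0,0,0],"hand": -1}
    - {"xyz": [0,0,0],"dr": [0,0,0],"hand": -1}
    - {"xyz": [0,0,0],"dr": [0,0,0],"hand": -1}
    - {"xyz": [0,0,0],"dr": [0,0,0],"hand": -1}

```text
clock: 15.23
ee_pos: [0.5171, 0.0022, 0.1789]
eef_rot: [[-0.117, 0.005, 0.993], [-0.993, -0.002, -0.117], [0.001, -1.0, 0.005]]
wrist_force: [0.2, 0.2, -0.2]
grip_width: -0.001
```

>>> step_arm:
  series:
    - {"xyz": [0,0,0],"dr": [0,0,0],"hand": -1}
    - {"xyz": [0,0,0],"dr": [0,0,0],"hand": -1}
    - {"xyz": [0,0,0],"dr": [0,0,0],"hand": -1}
    - {"xyz": [0,0,0],"dr": [0,0,0],"hand": -1}
    - {"xyz": [0,0,0],"dr": [0,0,0],"hand": -1}
    - {"xyz": [0,0,0],"dr": [0,0,0],"hand": -1}
    - {"xyz": [0,0,0],"dr": [0,0,0],"hand": -1}
    - {"xyz": [0,0,0],"dr": [0,0,0],"hand": -1}
    - {"xyz": [0,0,0],"dr": [0,0,0],"hand": -1}
    - {"xyz": [0,0,0],"dr": [0,0,0],"hand": -1}
    - {"xyz": [0,0,0],"dr": [0,0,0],"hand": -1}
    - {"xyz": [0,0,0],"dr": [0,0,0],"hand": -1}
    - {"xyz": [0,0,0],"dr": [0,0,0],"hand": -1}
    - {"xyz": [0,0,0],"dr": [0,0,0],"hand": -1}
    - {"xyz": [0,0,0],"dr": [0,0,0],"hand": -1}
    - {"xyz": [0,0,0],"dr": [0,0,0],"hand": -1}
    - {"xyz": [0,0,0],"dr": [0,0,0],"hand": -1}
    - {"xyz": [0,0,0],"dr": [0,0,0],"hand": -1}
    - {"xyz": [0,0,0],"dr": [0,0,0],"hand": -1}
    - {"xyz": [0,0,0],"dr": [0,0,0],"hand": -1}

```text
clock: 16.9
ee_pos: [0.5171, 0.0022, 0.1791]
eef_rot: [[-0.117, 0.005, 0.993], [-0.993, -0.002, -0.117], [0.001, -1.0, 0.006]]
wrist_force: [-0.9, 0.1, -0.4]
grip_width: -0.001
```

>>> step_arm:
  series:
    - {"xyz": [0,0,0],"dr": [0,0,0],"hand": -1}
    - {"xyz": [0,0,0],"dr": [0,0,0],"hand": -1}
    - {"xyz": [0,0,0],"dr": [0,0,0],"hand": -1}
    - {"xyz": [0,0,0],"dr": [0,0,0],"hand": -1}
    - {"xyz": [0,0,0],"dr": [0,0,0],"hand": -1}
    - {"xyz": [0,0,0],"dr": [0,0,0],"hand": -1}
    - {"xyz": [0,0,0],"dr": [0,0,0],"hand": -1}
    - {"xyz": [0,0,0],"dr": [0,0,0],"hand": -1}
    - {"xyz": [0,0,0],"dr": [0,0,0],"hand": -1}
    - {"xyz": [0,0,0],"dr": [0,0,0],"hand": -1}
    - {"xyz": [0,0,0],"dr": [0,0,0],"hand": -1}
    - {"xyz": [0,0,0],"dr": [0,0,0],"hand": -1}
    - {"xyz": [0,0,0],"dr": [0,0,0],"hand": -1}
    - {"xyz": [0,0,0],"dr": [0,0,0],"hand": -1}
    - {"xyz": [0,0,0],"dr": [0,0,0],"hand": -1}
    - {"xyz": [0,0,0],"dr": [0,0,0],"hand": -1}
    - {"xyz": [0,0,0],"dr": [0,0,0],"hand": -1}
    - {"xyz": [0,0,0],"dr": [0,0,0],"hand": -1}
    - {"xyz": [0,0,0],"dr": [0,0,0],"hand": -1}
    - {"xyz": [0,0,0],"dr": [0,0,0],"hand": -1}

```text
clock: 18.57
ee_pos: [0.5171, 0.0022, 0.1791]
eef_rot: [[-0.117, 0.005, 0.993], [-0.993, -0.002, -0.117], [0.001, -1.0, 0.006]]
wrist_force: [0.6, 0.1, -0.7]
grip_width: 0.001
```

```bash
python3 - <<'E'
from h import *
s=bot.observe();print(s["ee_pos"],s["clock"],s["wrist_force"])
a=bot.get_image("side")[:,:,::-1][190:370,160:400]
w=bot.get_image("wrist")[:,:,::-1]
cv2.imwrite("pics/f.png",np.vstack([cv2.resize(a,(400,300)),cv2.resize(w,(400,300))]))
E
```

```text
[0.5171 0.0022 0.1791] 18.5667 [ 0.6086  0.0751 -0.6799]
```

View pics/f.png

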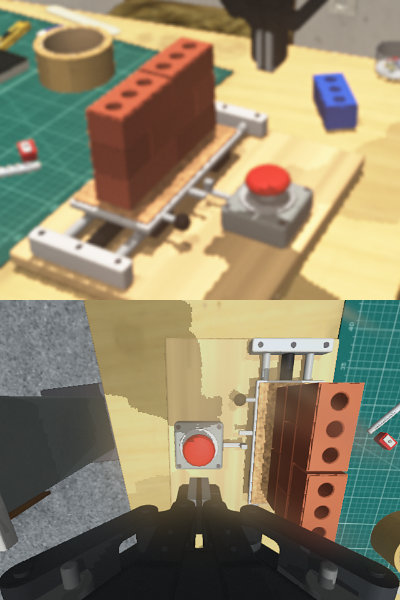

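The deck has been released and moved left, the wall is standing in bond and the button is up. I'll check that the deck is at rest, then hand in.

>>> step_arm:
  series:
    - {"xyz": [0,0,0],"dr": [0,0,0],"hand": -1}
    - {"xyz": [0,0,0],"dr": [0,0,0],"hand": -1}
    - {"xyz": [0,0,0],"dr": [0,0,0],"hand": -1}
    - {"xyz": [0,0,0],"dr": [0,0,0],"hand": -1}
    - {"xyz": [0,0,0],"dr": [0,0,0],"hand": -1}
    - {"xyz": [0,0,0],"dr": [0,0,0],"hand": -1}
    - {"xyz": [0,0,0],"dr": [0,0,0],"hand": -1}
    - {"xyz": [0,0,0],"dr": [0,0,0],"hand": -1}
    - {"xyz": [0,0,0],"dr": [0,0,0],"hand": -1}
    - {"xyz": [0,0,0],"dr": [0,0,0],"hand": -1}
    - {"xyz": [0,0,0],"dr": [0,0,0],"hand": -1}
    - {"xyz": [0,0,0],"dr": [0,0,0],"hand": -1}

```text
clock: 19.67
ee_pos: [0.5171, 0.0021, 0.1791]
eef_rot: [[-0.117, 0.005, 0.993], [-0.993, -0.002, -0.117], [0.001, -1.0, 0.006]]
wrist_force: [0.1, -0.1, 0.5]
grip_width: -0.0
```

```bash
python3 - <<'E'
from h import *
I=[bot.get_image("side")[215:310,190:310].astype(float) for _ in range(9)]
print("max/mean diff over .4s",[(round(np.abs(i-I[0]).max()),round(np.abs(i-I[0]).mean(),2)) for i in I[1::2]])
t=bot.get_image("top")[:,:,::-1]; a=cv2.imread("pics/top0.png"); t=np.ascontiguousarray(t)
cv2.imwrite("pics/f2.png",cv2.resize(t[170:310,160:325],None,fx=4,fy=4,interpolation=2))
print("tub diff",np.abs(t[280:315,402:440].astype(float)-a[280:315,402:440]).mean())
E
```

```text
max/mean diff over .4s [(13, np.float64(0.67)), (12, np.float64(0.67)), (12, np.float64(0.66)), (12, np.float64(0.66))]
tub diff 27.135588972431076
```

View pics/f2.png

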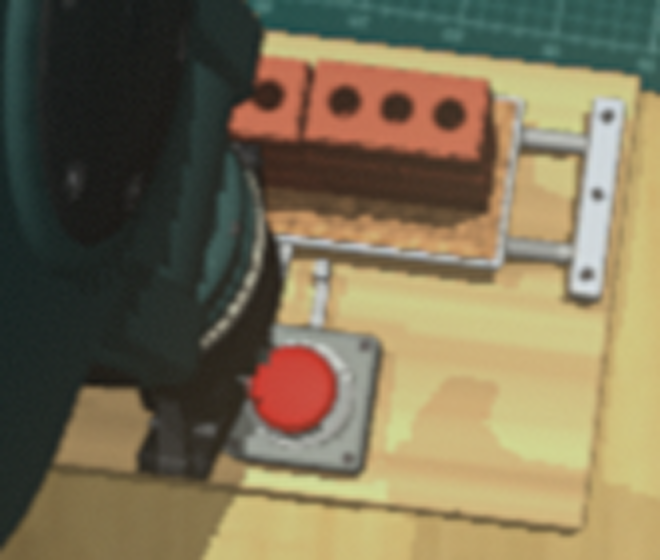

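```bash
python3 - <<'E'
from h import *
for n,(r,c) in {"side":(slice(205,245),slice(378,418)),"top":(slice(278,318),slice(400,442))}.items():
    a=cv2.imread(f"pics/{n}0.png");t=np.ascontiguousarray(bot.get_image(n)[:,:,::-1])
    p=a[r,c];m=cv2.matchTemplate(t,p,cv2.TM_CCOEFF_NORMED);_,v,_,l=cv2.minMaxLoc(m);print(n,v,l,(c.start,r.start))
print(a[278:318,400:442].mean(),t[278:318,400:442].mean())
E
```

```text
side 0.9996886253356934 (378, 205) (378, 205)
top 0.999596118927002 (400, 278) (400, 278)
111.3656746031746 138.80119047619047
```

The tub hasn't moved; the difference was brightness only (0.9996 match at the same place in both views).

```bash
python3 -c "
from station import bot
print(bot.close_job())"
```

```text
the job is handed in; nothing more can be done
None
```

I laid the spare terracotta brick in the gap, let go of it, pressed the red button to its stop and backed off. I waited about 6 s and handed the job in at about 20 s on the clock; it gave no verdict.

- **Brick placing:** after release, the wrist camera showed its centre 77.8 mm from its neighbour's (78 mm wanted), about 1 mm off sideways and parallel to the course.
- **Button:** the fingertips reached 61.5 mm above the table, which is its bottom stop. The last downward step pushed harder than needed: the wrist force read about 75 N, under the 120 N limit. The pictures show the button up again.
- **Deck and wall:** the deck had moved about 24 mm by rough pixel scaling (25 mm nominal), and side pictures over 0.4 s showed no motion. The wall looks intact and in bond. The arm hid the left end of the wall in the last top view, but the side and wrist views a second earlier showed it standing.
- **Pin tub:** a first pixel comparison disagreed (mean difference 27). That was only a brightness change: template matching found the tub at the same pixel in both views.

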